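Close the test box and wedge its feet clear of the ground plate

TASK

Get the shielded test box ready for its ground-isolation reading: first press the raised front of its blue lid down until it is seated level all round. Then take the orange plastic wedge, lay it flat on the copper ground plate and slide it, thin end first, under the middle of the box's front bar until the box's front feet just lift off, about 4 mm clear of the plate. Finish there with the wedge still gripped and holding the box up, touching the box with nothing but the wedge, and leave the other items on the bench where they are.

Things in the scene. Friction and masses are not known exactly. Their poses are not given: they have to be found in the camera images.
- plate: Fixed copper ground plate, 300 x 160 x 6 mm, flat on the bench, yaw within 0.25 rad. Origin on the bench below the box's front bar, mid-width; it spans x -140 to +160, y -80 to +80 mm. +x points from the bare apron (robot's side) to the box's rear pivot, +z up. The box pivots about an axis along y at x = +125 mm, 18 mm above the bench, between two white plastic blocks.
- box (a joint): Tilt of the aluminium test box (118 deep x 126 wide x 40 mm high, about 0.6 kg with lid) about its rear pivot: 0 rad = front feet on the plate, positive = front raised, up to 0.2. The feet, 12 mm steel studs 110 mm ahead of the pivot and 53 mm either side of the middle, clear the plate by 0.110 m x the angle (4 mm is 0.036 rad). Only its weight (2 to 4 N at the front) holds it down.
- front_bar (a point): Centre of the round steel bar, 8 mm in diameter, 126 mm long, along the box's lower front edge, 125 mm ahead of the pivot. With the feet down its underside is 12 mm above the plate's top (18 mm above the bench). The gap between the feet is 94 mm wide. Three brass connectors above the bar, 34 mm above the bench and higher, stand out less than 10 mm beyond it.
- lid (a joint): Angle of the box's blue lid (118 x 126 x 6 mm), tongued at the rear edge: 0 rad = seated level on the rim, positive = front edge standing up; starts at 0.07 to 0.13 (7 to 13 mm at the pad). A stiff gasket keeps it where it is left; pressing it down at the pad takes about 5 to 6 N, then it stops hard on the rim.
- lid_pad (a point): Centre of the top of the black rubber press pad, 28 mm in diameter and 2 mm high, in the middle of the lid near its front edge, 100 mm from the lid's rear hinge line. 66 mm above the bench when the lid is seated; it then lies at x = +22 mm, y = 0 of the plate's frame. Press straight down here.
- wedge: Loose orange plastic wedge, 120 x 30 mm, about 0.09 kg, flat underneath. Origin at the underside, below the centre of its grip block (x -20 to +20 mm, 30 wide, 42 mm high; grip it across its width); +x points to the thin end, +z up. Starts flat on the bench, left or right of the plate, thin end away from the robot within 0.4 rad.
- wedge_toe (a point): Underside of the wedge at the middle of its thin end, 100 mm ahead of wedge's origin. The ramp falls evenly from 25 mm high at the grip block to 3 mm here, 80 mm on. Sliding on the plate it first touches the bar when the toe is about 32 mm past the bar's centre; it has lifted the feet 4 mm when the toe is about 49 mm past.
- adapter: Bystander: loose black probe adapter with a blue top, 75 x 42 x 30 mm, origin at the centre of its underside; lies on the other side of the plate from the wedge.
- jar: Bystander: loose small glass jar, 52 mm in diameter, 65 mm high, origin at the centre of its underside; stands at the rear right.
- heatsink: Bystander: loose finned aluminium heat sink, 50 x 50 x 28 mm, origin at the centre of its underside; lies at the rear left.
Things that resemble listed ones, but are neither listed nor needed, are in the scene too. What is meant by the wedge is not green, and is the larger of those in its own colour.

How it is judged:
By the outcome, as a careful person would: the job done as asked, in the order asked, and still so for the second after the job is handed in, while the arm keeps its last pose, push and grip.
It also fails if it takes over 56 s, if anything falls off the work surface, if the arm or the gripper's body presses on something with over 40 N, if the wrist force passes 120 N, or if a joint passes its speed limit or range.

ROBOT

A 7-joint arm with a two-finger parallel gripper is mounted at the origin on the work surface. World frame = base frame: x ahead of the robot, y to its left, z up, the work surface at z = 0. Lengths are in m, angles in rad, forces in N, time in s.
With the tool pointing down it reaches from about 0.425 to 0.875 m from the base axis. Payload 4.7 kg.
Tool frame: the origin (TCP) lies at the very end of the fingers, on their centre line; the grasp point (between the pads) lies behind it (ctrl.tcp_to_grasp is the y of the grasp point in the tool frame, in m); y points along the fingers, x is the direction in which the jaws open and shut, and the axes are right-handed (so a half turn about y gives the same grasp; the last joint's range is limited). The gripper opens to 87 mm and grips with 3 to 60 N. Pads are 19 mm wide; open, the fingers measure 117 mm over their backs; the gripper's body (75 mm by 190 mm) begins 51 mm behind the grasp point.
Start: joints at [1.308, 0.321, -0.07, 1.45, 0.023, 1.371, -0.057], TCP at [0.178, -0.625, 0.223] pointing down, gripper open.
Joint ranges: [-2.86, 2.86], [-0.3, 2.09], [-1.38, 1.24], [0.06, 2.45], [-1.56, 4.7], [0.09, 2.05], [-2.69, 2.69]. Speed limits (rad/s): [2.57, 2.57, 3.14, 3.14, 3.14, 3.14, 3.14].

INTERFACE

Orientations are given as a rotation vector (axis times angle).
In Python, from bench import ctrl, get_image, workorder gives the robot as it stands.
- The arm moves only by the tool drive_tool, never from a script. Its argument "increments" is text: rows parted by semicolons, each of 5 numbers parted by spaces: the shift along the tool's x, y, z in mm, then the turn about the tool's y in degrees, then the closure in counts, from 0 (fully open) to 255 (shut). In form: tx ty tz yaw fingers; .... A call has 1 to 20 rows; each row shifts and turns the commanded pose from where the row before left it, along the tool's axes as they then stand; what a row does not reach is not made up. A row lasts 1/8 s, in which the tool goes at most 62.5 mm and 10.7 degrees, less where a joint would pass 70% of its speed; a pose out of reach is approached as far as the arm can. A call is refused whole if a number of a shift passes 62.5 or a number of a turn 10.7, either way. A call with a gripper value outside its range is refused whole. The fingers move at their own pace and stop on an object; "squeeze" is the grip in N (left out, the last holds). Time passes only in rows, so rows that do not move let the fingers close. It gives the time, the measured TCP pose, the force and the opening at its end, in the units of the state.
- ctrl.get_state(): the state, without advancing time (a new reading comes with each control period).
- get_image(name): name is "scene" or "side" or "wrist"; returns a dict with "img" (420x560x3 uint8, red, green, blue), "mtx" (3x3 intrinsics, pixels), "k1" (the pictures are not rectified: a ray, as slopes to the right and down, at radius r is drawn at 1 + k1 r^2 times it, then the intrinsics apply), "camera_from_world" (4x4, takes a point from world to camera coordinates). Camera axes: x right, y up, looking along -z (the intrinsics and any distortion apply to the point x, -y, -z); pixel columns grow to the right and rows downward; lengths in m; the calibration is good to about 2 mm. A picture is of the moment at which its call begins. There is no depth.
- workorder.close_job(): hands the job in, once; it reports no verdict.
The state is a dict: "time": time; "joint_positions": joint angles; "qd": joint speeds; "joint_torque": joint torques, N m; "position": TCP position; "tool_rot": TCP orientation; "ft_force": force on the tool from outside, world axes, zero at the start; "torque": the same for the moment, N m; "grip_width": opening from 0.0 (shut) to 1.0 (fully open).
Only numpy, scipy, OpenCV 4.12 (cv2) and the standard library are available. Lean on these libraries where they do the work, as an engineer would, in place of code of your own. Each camera call takes 0.05 s, during which the arm holds its last target.

## Working session

There is one attempt and no reset: what is moved stays moved. The work goes in short steps, Python scripts to look and compute and a tool call to move; the robot and the scene stay as the last step left them, time stands still between calls to the robot, and variables do not carry over. Pictures are saved under pics/ and viewed, and the job is handed in when it is done.

Besides the shell and the picture viewer there is one more tool, called after "Emit:" as a command line: name --argument value ..., lists and objects as JSON in quotes. drive_tool: Moves the arm, as the interface text tells. Its arguments: {"type":"object","properties":{"increments":{"type":"string"},"squeeze":{"type":"number"}},"required":["increments"]}

```bash
ls; mkdir -p pics
python3 - <<'E'
from bench import ctrl, get_image, workorder
import cv2
print(ctrl.get_state(), ctrl.tcp_to_grasp)
for n in ["scene","side","wrist"]:
    d=get_image(n); cv2.imwrite(f"pics/{n}0.png",d["img"][:,:,::-1]); print(n,d["mtx"],d["k1"],d["camera_from_world"])
E
```

```text
pics
{'time': 0.0, 'joint_positions': array([ 1.30810587,  0.32184606, -0.0700807 ,  1.45165111,  0.02255837,
        1.37078533, -0.05688396]), 'qd': array([-0.00088327, -0.00017242, -0.00256131,  0.00015079,  0.00108993,
        0.00122837, -0.00062681]), 'joint_torque': array([ 4.71169369e-04, -4.91298938e+01, -4.03821375e-01, -3.12528920e+01,
       -6.40775403e-02,  4.35592909e-02,  1.48785712e-04]), 'position': array([ 0.17744186, -0.62474932,  0.22145848]), 'tool_rot': array([-1.32639314,  1.00401953, -1.00143712]), 'ft_force': array([ 1.4515308 ,  0.42820578, -0.85832841]), 'torque': array([ 0.01329482,  0.0086475 , -0.03055632]), 'grip_width': 0.9997241151348651} -0.0187
scene [[465.94799927   0.         278.90272252]
 [  0.         465.94799927 204.39945007]
 [  0.           0.           1.        ]] -0.10497571915412109 [[ 0.85719713  0.51471086 -0.01690588 -0.44973989]
 [-0.32589239  0.5675734   0.75607843  0.12163937]
 [ 0.39875711 -0.64259876  0.65426264 -1.2863816 ]
 [ 0.          0.          0.          1.        ]]
side [[397.09615683   0.         283.53792871]
 [  0.         397.09615683 212.42109626]
 [  0.           0.           1.        ]] -0.11156033454069171 [[-0.66507121 -0.74676149  0.00525094  0.37084728]
 [ 0.50125498 -0.44118715  0.74437715 -0.31921424]
 [-0.55355554  0.49769587  0.66773879 -0.52749945]
 [ 0.          0.          0.          1.        ]]
wrist [[317.03099919   0.         280.93605161]
 [  0.         317.03099919 208.62910783]
 [  0.           0.           1.        ]] -0.05857136970150312 [[ 0.27297272 -0.9620203  -0.0016813  -0.64896641]
 [ 0.92894495  0.26404114 -0.25950636  0.03155877]
 [ 0.25009431  0.06927632  0.96573994 -0.38947245]
 [ 0.          0.          0.          1.        ]]
```

View pics/scene0.png

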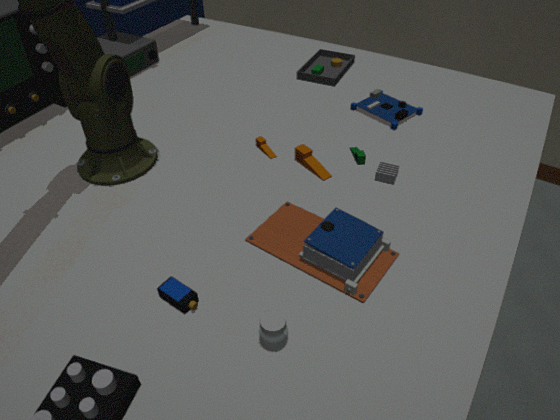

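View pics/side0.png

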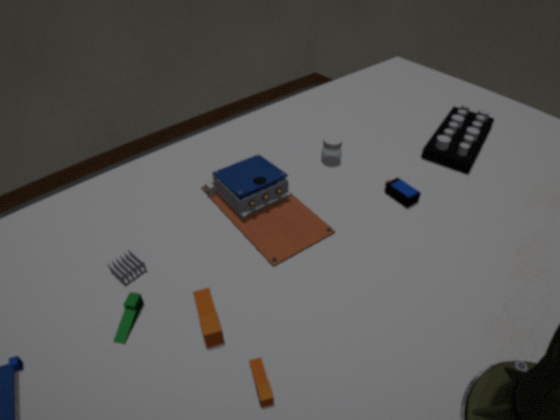

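View pics/wrist0.png

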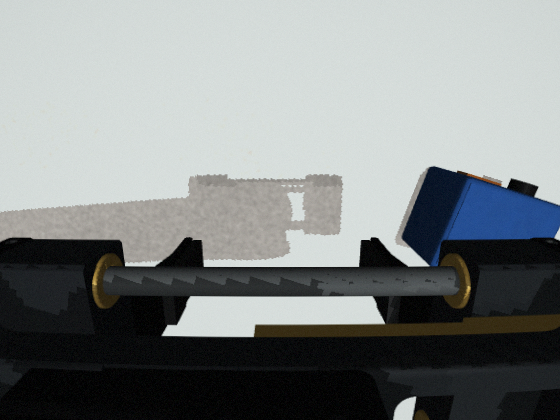

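Scene view: the large orange wedge is at about (312,162), a small orange one at (265,148), and a green one at (358,155). Side view shows them at (208,318), (262,382) and (128,316). The larger orange one fits the description. The box on its copper plate is at about (342,245) in scene. Next I measure by masks.

```bash
cat > h.py <<'E'
import numpy as np, cv2
from bench import ctrl, get_image, workorder
from scipy.spatial.transform import Rotation as R
def cam(d):
    T=np.array(d["camera_from_world"]); return np.array(d["mtx"]),d["k1"],T
def ray(d,px):
    K,k1,T=cam(d); 
    u=(np.atleast_2d(px)-[K[0,2],K[1,2]])/[K[0,0],K[1,1]]
    s=u.copy()
    for _ in range(20): s=u/(1+k1*(s**2).sum(1,keepdims=True))
    c=np.c_[s[:,0],-s[:,1],-np.ones(len(s))]
    Rm=T[:3,:3]; return -Rm.T@T[:3,3], c@Rm
def onz(d,px,z):
    o,r=ray(d,px); t=(z-o[2])/r[:,2]; return o+t[:,None]*r
def proj(d,P):
    K,k1,T=cam(d); P=np.atleast_2d(P); c=P@T[:3,:3].T+T[:3,3]
    s=np.c_[c[:,0]/-c[:,2],-c[:,1]/-c[:,2]]; s=s*(1+k1*(s**2).sum(1,keepdims=True))
    return s*[K[0,0],K[1,1]]+[K[0,2],K[1,2]]
def tri(ds,pxs):
    A=np.zeros((3,3));b=np.zeros(3);L=[]
    for d,p in zip(ds,pxs):
        o,r=ray(d,p); r=r[0]/np.linalg.norm(r[0]); M=np.eye(3)-np.outer(r,r); A+=M;b+=M@o; L.append((o,M))
    x=np.linalg.solve(A,b); return x,[np.linalg.norm(M@(x-o)) for o,M in L]
def big(d,name,c,s=6,half=(60,45)):
    im=d["img"][:,:,::-1]; x,y=map(int,c); x0=max(0,x-half[0]);y0=max(0,y-half[1])
    cr=im[y0:y+half[1],x0:x+half[0]]; cr=cv2.resize(cr,None,fx=s,fy=s,interpolation=cv2.INTER_CUBIC)
    cr=cv2.convertScaleAbs(cr,alpha=1.4); cv2.imwrite("pics/"+name,cr); print(name,"x0,y0",x0,y0,"s",s)
def mask(d,lo,hi):
    hsv=cv2.cvtColor(d["img"],cv2.COLOR_RGB2HSV); return cv2.inRange(hsv,np.array(lo),np.array(hi))
E
python3 - <<'E'
from h import *
for n,c,c2 in [("scene",(318,165),(325,245)),("side",(208,318),(262,205))]:
    d=get_image(n); np.save(n+"1.npy",d,allow_pickle=True)
    big(d,n+"_wedge.png",c); big(d,n+"_box.png",c2,5,(80,60))
    hsv=cv2.cvtColor(d["img"],cv2.COLOR_RGB2HSV)
    for p in [c,c2]: pass
    m=mask(d,(3,130,60),(22,255,255)); 
    k,l,st,ce=cv2.connectedComponentsWithStats(m)
    for i in range(1,k):
        if st[i,4]>30: print(n,st[i],ce[i],hsv[l==i].mean(0))
E
```

```text
scene_wedge.png x0,y0 258 120 s 6
scene_box.png x0,y0 245 185 s 5
scene [332  58  10   5  40] [336.375  60.1  ] [ 20.8   170.575  97.55 ]
scene [256 137  20  22 159] [265.38993711 147.16352201] [ 16.59119497 221.55345912 108.47798742]
scene [296 144  36  36 432] [312.55324074 161.92824074] [ 16.12037037 223.0787037  107.4212963 ]
scene [ 246  204  152   98 3778] [310.11328745 247.37268396] [ 11.13022763 161.34356803 105.12202223]
scene [189 301   7   7  32] [191.59375 303.75   ] [ 20.46875 171.6875   96.59375]
side_wedge.png x0,y0 148 273 s 6
side_box.png x0,y0 182 145 s 5
side [ 211  194  122   71 3640] [279.74532967 228.1043956 ] [  9.89148352 152.33791209 101.5728022 ]
side [194 289  29  58 946] [208.00845666 317.77801268] [ 13.20190275 194.18710359 104.19238901]
side [250 359  23  48 575] [261.40173913 382.68347826] [ 13.52347826 190.44347826 105.36      ]
```

View pics/scene_wedge.png

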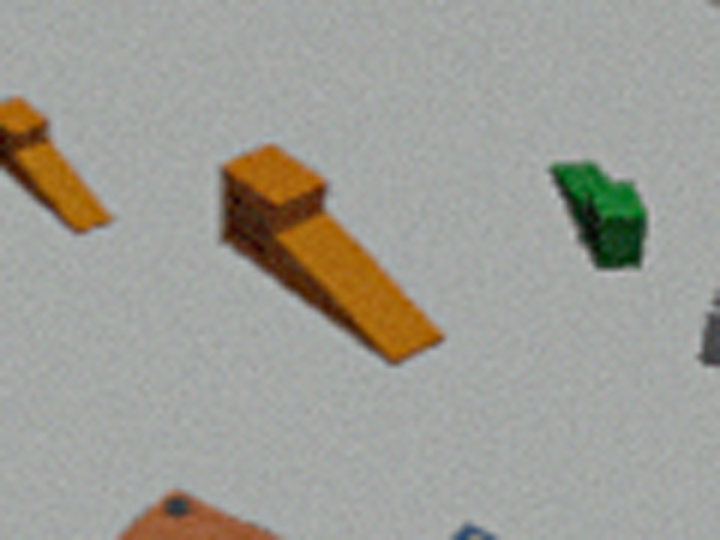

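View pics/side_wedge.png

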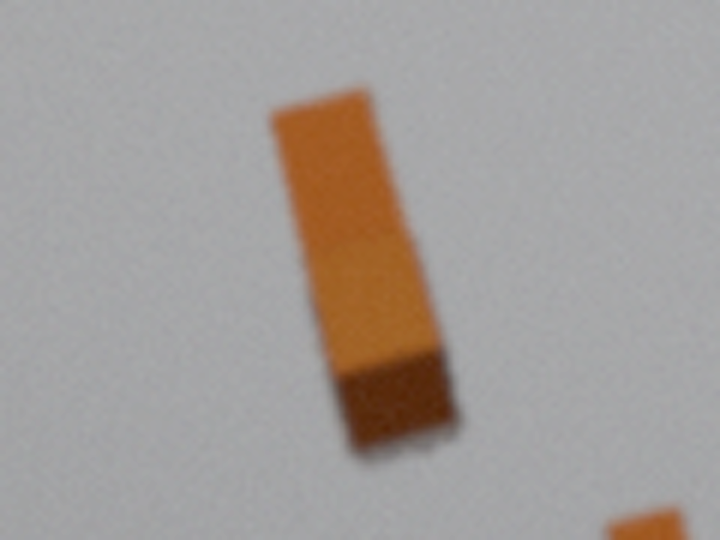

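View pics/scene_box.png

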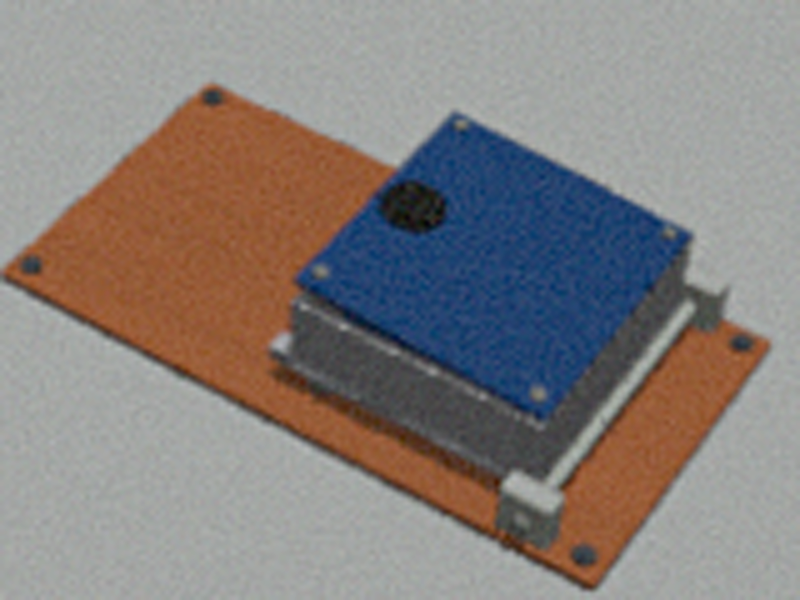

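View pics/side_box.png

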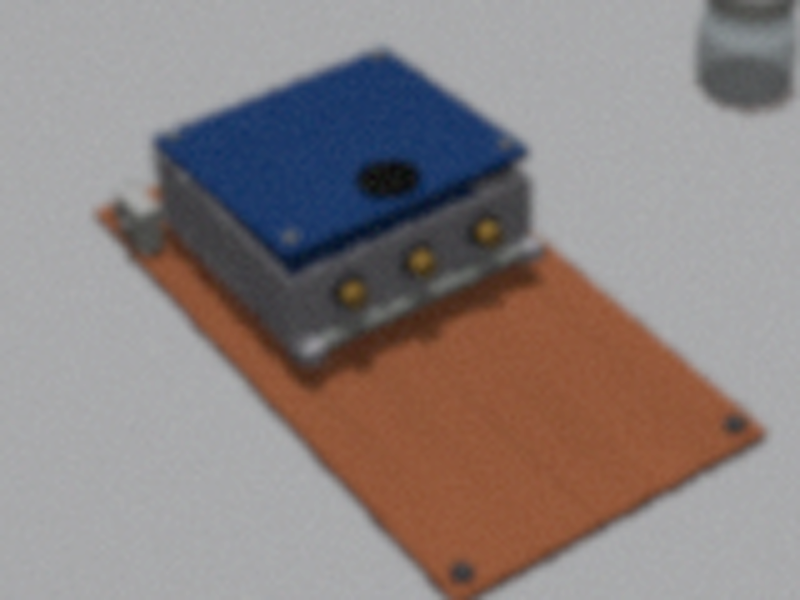

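Run:
```python
from h import *
S=get_image("scene"); D=get_image("side")
sw=lambda p:(np.array(p)+.5)/6-.5+[258,120]
dw=lambda p:(np.array(p)+.5)/6-.5+[148,273]
sb=lambda p:(np.array(p)+.5)/5-.5+[245,185]
db=lambda p:(np.array(p)+.5)/5-.5+[182,145]
np.set_printoptions(precision=4,suppress=True)
print("plate corners scene z6\n",onz(S,[sb(p) for p in [(3,275),(212,83),(770,343),(592,588)]],.006))
print("plate corners side z6\n",onz(D,[db(p) for p in [(765,432),(455,600),(96,213)]],.006))
print("screws scene",onz(S,[sb(p) for p in [(31,265),(213,97),(741,343),(583,555)]],.007))
print("screws side",onz(D,[db(p) for p in [(735,425),(461,573)]],.007))
print("pad",tri([S,D],[sb((414,206)),db((388,178))]))
print("wedge toe top scene",onz(S,[sw(p) for p in [(443,338),(394,362)]],.002))
print("wedge toe top side",onz(D,[dw(p) for p in [(272,112),(368,88)]],.003))
print("block top scene",onz(S,[sw(p) for p in [(270,145),(222,170),(278,207),(325,184)]],.042))
print("block top side",onz(D,[dw(p) for p in [(335,375),(443,345)]],.042))
for n,d in (("s",S),("d",D)): print(proj(d,[[0.18,-.6,0],[.5,0,0]]))
```

```text
plate corners scene z6
 [[ 0.4861 -0.0813  0.006 ]
 [ 0.5005  0.0788  0.006 ]
 [ 0.7963  0.0494  0.006 ]
 [ 0.7816 -0.1093  0.006 ]]
plate corners side z6
 [[ 0.483  -0.0766  0.006 ]
 [ 0.499   0.0803  0.006 ]
 [ 0.7936  0.0526  0.006 ]]
screws scene [[ 0.494  -0.0706  0.007 ]
 [ 0.5067  0.069   0.007 ]
 [ 0.7855  0.0423  0.007 ]
 [ 0.7722 -0.0969  0.007 ]]
screws side [[ 0.4936 -0.0694  0.007 ]
 [ 0.5073  0.0702  0.007 ]]
pad (array([ 0.6529, -0.0149,  0.0728]), [np.float64(0.00010112554846065967), np.float64(0.00010112554846058731)])
wedge toe top scene [[0.5475 0.2283 0.002 ]
 [0.5366 0.2025 0.002 ]]
wedge toe top side [[0.5481 0.2292 0.003 ]
 [0.5365 0.202  0.003 ]]
block top scene [[0.4379 0.2703 0.042 ]
 [0.429  0.2421 0.042 ]
 [0.4645 0.2291 0.042 ]
 [0.474  0.255  0.042 ]]
block top side [[0.4368 0.2739 0.042 ]
 [0.4258 0.2475 0.042 ]]
[[-37.7786 349.8636]
 [269.8421 222.1024]]
[[564.3153 198.0753]
 [302.4334 246.2484]]
```

```bash
cat >> h.py <<'E'
def tool():
    s=ctrl.get_state(); return s,np.array(s["position"]),R.from_rotvec(s["tool_rot"]).as_matrix()
def plan(target,yawdeg=0):
    """total shift in tool axes to target (no turn) and, after the turn of yawdeg about tool y"""
    s,p,M=tool(); d=(np.array(target)-p)*1000
    M2=M@R.from_rotvec([0,np.radians(yawdeg),0]).as_matrix()
    print("t",s["time"],"p",p,"shift mm (current axes)",M.T@d,"| (after turn)",M2.T@d)
E
python3 - <<'E'
from h import *
np.set_printoptions(precision=4,suppress=True)
s,p,M=tool(); print(s["time"]);print(M)
for n in["scene","side","wrist"]:
  d=get_image(n);K,k,T=cam(d); print(n,"cam pos",-T[:3,:3].T@T[:3,3], "in tool", M.T@(-T[:3,:3].T@T[:3,3]-p))
plan([.652,-.0155,.13]); plan([.652,-.0155,.13],0)
# yaw of jaw
print("jaw yaw deg",np.degrees(np.arctan2(M[1,0],M[0,0])), "z yaw",np.degrees(np.arctan2(M[1,2],M[0,2])))
E
```

```text
0.35
[[ 0.2733 -0.0001  0.9619]
 [-0.9619  0.0003  0.2733]
 [-0.0004 -1.     -0.    ]]
scene cam pos [ 0.9381 -0.6642  0.7421] in tool [ 0.2452 -0.5198  0.7209]
side cam pos [0.1146 0.3986 0.5879] in tool [-1.0022 -0.3652  0.2192]
wrist cam pos [ 0.2453 -0.6059  0.3842] in tool [-0.0001 -0.1618  0.0704]
t 0.5 p [ 0.1776 -0.6253  0.2225] shift mm (current axes) [-456.8738   92.4958  622.9985] | (after turn) [-456.8738   92.4958  622.9985]
t 0.5 p [ 0.1776 -0.6253  0.2225] shift mm (current axes) [-456.8738   92.4958  622.9985] | (after turn) [-456.8738   92.4958  622.9985]
jaw yaw deg -74.14110415867407 z yaw 15.858896416853083
```

Emit:
drive_tool --increments "-28.5 5 39 0 255; -28.5 5 39 0 255; -28.5 5 39 0 255; -28.5 5 39 0 255; -28.5 5 39 0 255; -28.5 5 39 0 255; -28.5 5 39 0 255; -28.5 5 39 0 255; -28.5 5 39 0 255; -28.5 5 39 0 255; -28.5 5 39 0 255; -28.5 5 39 0 255; -28.5 5 39 0 255; -28.5 5 39 0 255; -28.5 5 39 0 255; -28.5 5 39 0 255; 0 0 0 10.5 255; 0 0 0 10.7 255" --squeeze 25

```text
time: 2.75
position: [0.6534, -0.0151, 0.1421]
tool_rot: [-1.162, 1.281, -1.28]
ft_force: [0.4, -0.9, 0.1]
grip_width: 0.005
```

Run:
```python
from h import *
np.set_printoptions(precision=4,suppress=True)
s,p,M=tool(); print(s["ft_force"],s["grip_width"],s["joint_positions"]);print(M)
plan([.652,-.0155,.066])
d=get_image("wrist"); cv2.imwrite("pics/w1.png",d["img"][:,:,::-1]); 
print(proj(d,[[.652,-.0155,.073],p]))
```

```text
[ 0.3614 -0.9154  0.1317] 0.004813175421103558 [ 0.3571  0.4183 -0.486   1.5283  0.2011  1.2456 -1.8264]
[[-0.0976 -0.0006  0.9952]
 [-0.9952  0.0004 -0.0976]
 [-0.0003 -1.     -0.0006]]
t 2.75 p [ 0.6534 -0.0151  0.1421] shift mm (current axes) [ 0.545  76.0725 -1.3326] | (after turn) [ 0.545  76.0725 -1.3326]
[[281.7139 220.993 ]
 [281.0434 255.916 ]]
```

View pics/w1.png

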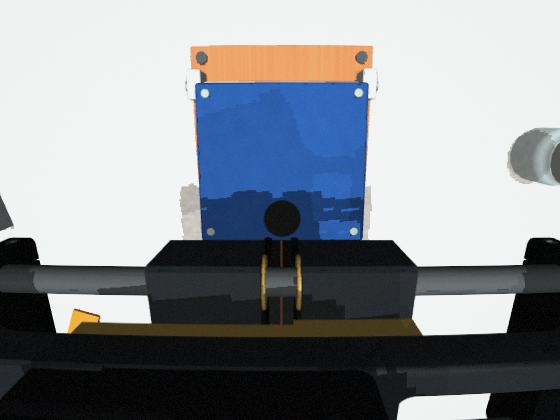

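Pad appears at (282,218) against predicted (282,221), so the target is good to about 1 mm. I'll press straight down.

Emit:
drive_tool --increments "0 30 0 0 255; 0 25 0 0 255; 0 5 0 0 255; 0 4 0 0 255; 0 3 0 0 255; 0 3 0 0 255; 0 2 0 0 255; 0 2 0 0 255; 0 1 0 0 255; 0 0 0 0 255"

```text
time: 4.05
position: [0.6532, -0.0161, 0.0686]
tool_rot: [-1.164, 1.277, -1.278]
ft_force: [-3.3, 0.6, 5.8]
grip_width: 0.003
```

Run:
```python
from h import *
np.set_printoptions(precision=4,suppress=True)
s,p,M=tool(); print(p,s["ft_force"])
```

```text
[ 0.6532 -0.0161  0.0686] [-3.3184  0.6061  5.7627]
```

Emit:
drive_tool --increments "0 1 0 0 255; 0 1 0 0 255; 0 1 0 0 255; 0 0 0 0 255"

```text
time: 4.55
position: [0.6531, -0.016, 0.0663]
tool_rot: [-1.164, 1.277, -1.278]
ft_force: [-5.1, 0.2, 10.5]
grip_width: 0.006
```

Emit:
drive_tool --increments "0 1 0 0 255; 0 1 0 0 255; 0 0 0 0 255"

```text
time: 4.92
position: [0.6531, -0.016, 0.0661]
tool_rot: [-1.165, 1.277, -1.278]
ft_force: [-8.6, -0.0, 19.4]
grip_width: 0.003
```

Emit:
drive_tool --increments "0 -5 0 0 255; 0 -60 0 0 255; 0 -60 0 0 255; -35 0 -32.5 0 255; -35 0 -32.5 0 255; -35 0 -32.5 0 255; -35 0 -32.5 0 255; -35 0 -32.5 0 255; -35 0 -32.5 0 255; -35 0 -32.5 0 255; 0 0 0 0 0"

```text
time: 6.3
position: [0.4469, 0.2531, 0.1878]
tool_rot: [-1.166, 1.272, -1.271]
ft_force: [1.0, -0.0, 0.4]
grip_width: 0.051
```

```bash
python3 - <<'E'
from h import *
np.set_printoptions(precision=4,suppress=True)
plan([.45,.25,.19]); s,p,M=tool();print(s["joint_positions"],s["ft_force"])
S=get_image("scene");D=get_image("side")
big(S,"s2.png",(340,245),5,(60,60)); big(D,"d2.png",(255,195),5,(70,60))
E
python3 -c "
import cv2,numpy as np
a=cv2.imread('pics/s2.png');b=cv2.imread('pics/d2.png')
o=np.hstack([a,b]);cv2.imwrite('pics/sd2.png',cv2.resize(o,None,fx=.6,fy=.6))"
```

```text
t 6.3 p [0.4469 0.2531 0.1878] shift mm (current axes) [ 2.8235 -2.165   3.3874] | (after turn) [ 2.8235 -2.165   3.3874]
[ 0.1121  0.0946 -0.7106  1.8127  0.0642  1.2566 -2.2722] [ 1.0276 -0.0124  0.4236]
s2.png x0,y0 280 185 s 5
d2.png x0,y0 185 135 s 5
```

View pics/sd2.png

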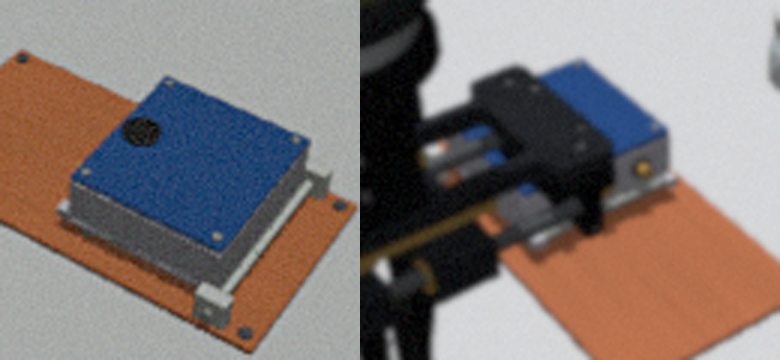

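The lid now lies flush: there is no gap at the front-right corner near (70,195) in the left half. Next I make the half turn over the wedge and open the gripper.

Emit:
drive_tool --increments "3 0 3.5 -10.3 0; 0 0 0 -10.3 0; 0 0 0 -10.3 0; 0 0 0 -10.3 0; 0 0 0 -10.3 0; 0 0 0 -10.3 0; 0 0 0 -10.3 0; 0 0 0 -10.3 0; 0 0 0 -10.3 0; 0 0 0 -10.3 0; 0 0 0 -10.3 0; 0 0 0 -10.3 0; 0 0 0 -10.3 0; 0 0 0 -10.3 0; 0 0 0 -10.3 0; 0 0 0 -10.3 0; 0 0 0 0 0"

```text
time: 8.52
position: [0.4538, 0.2441, 0.1873]
tool_rot: [-1.359, -0.937, 0.938]
ft_force: [0.6, 0.2, 0.6]
grip_width: 0.999
```

Run:
```python
from h import *
np.set_printoptions(precision=4,suppress=True)
plan([.45,.25,.022]); s,p,M=tool();print(s["joint_positions"],s["ft_force"]);print(M)
W=get_image("wrist"); np.save("W.npy",W,allow_pickle=True); cv2.imwrite("pics/w3.png",W["img"][:,:,::-1])
S=get_image("scene"); big(S,"s3.png",(312,162),6,(60,50))
print(proj(W,[[.45,.25,.042],[.5423,.2155,.002]]))
```

```text
t 8.525 p [0.4538 0.2441 0.1873] shift mm (current axes) [  4.136  165.2573   5.625 ] | (after turn) [  4.136  165.2573   5.625 ]
[ 0.3031  0.1258 -0.8996  1.8041  0.1033  1.2608  0.5831] [0.5761 0.167  0.5941]
[[ 0.3554 -0.0002 -0.9347]
 [ 0.9347 -0.0001  0.3554]
 [-0.0001 -1.      0.0001]]
s3.png x0,y0 252 112 s 6
[[285.2498 192.0731]
 [285.0184 266.0097]]
```

View pics/w3.png

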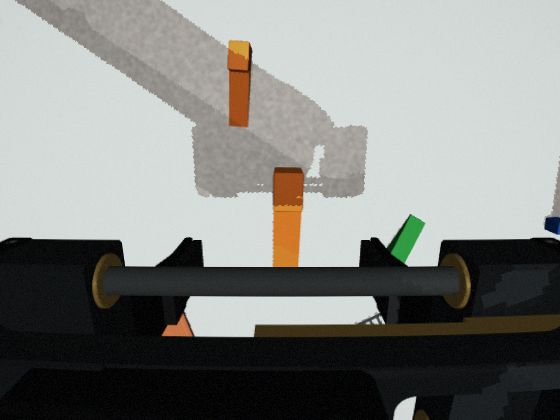

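View pics/s3.png

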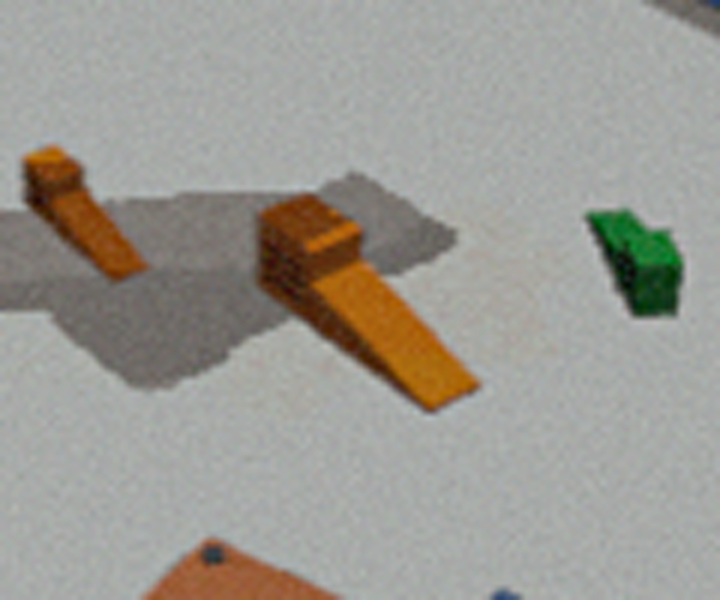

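Wrist view: the large wedge's block is at about (288,188) with the ramp running down to (286,265). The smaller orange one is at (238,82). I measure the block top's edges before the grasp.

Run:
```python
from h import *
np.set_printoptions(precision=4,suppress=True)
W=np.load("W.npy",allow_pickle=True).item(); s,p,M=tool()
big(W,"w3b.png",(288,200),6,(50,45))
m=mask(W,(3,130,40),(25,255,255))
L=[];Rr=[]
for r in range(168,266,4):
    c=np.where(m[r,250:330])[0]+250
    print(r,c.min(),c.max(),end=" | ")
c=np.where(m[150:265,250:330].any(1))[0]; print("rows",c.min()+150)
for px in [(273.5,168.5),(302.5,168.5)]: print(onz(W,[px],.042), (onz(W,[px],.042)-p)@M)
```

```text
w3b.png x0,y0 238 155 s 6
168 275 300 | 172 274 302 | 176 274 303 | 180 274 303 | 184 274 302 | 188 274 302 | 192 273 302 | 196 274 302 | 200 274 302 | 204 274 301 | 208 274 301 | 212 274 300 | 216 274 300 | 220 274 300 | 224 274 299 | 228 274 299 | 232 274 299 | 236 274 299 | 240 273 299 | 244 273 298 | 248 273 298 | 252 273 298 | 256 273 298 | 260 273 297 | 264 273 297 | rows 168
[[0.4241 0.2476 0.042 ]] [[-0.0077  0.1454  0.0284]]
[[0.4341 0.2739 0.042 ]] [[0.0204 0.1454 0.0285]]
```

View pics/w3b.png

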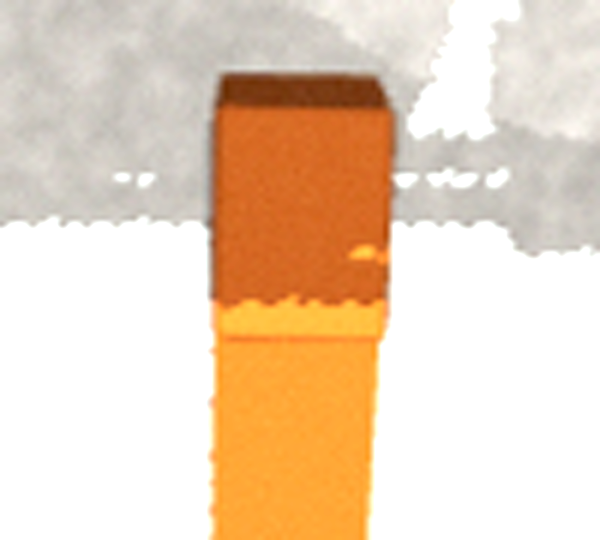

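Run:
```python
from h import *
np.set_printoptions(precision=4,suppress=True)
W=np.load("W.npy",allow_pickle=True).item(); s,p,M=tool()
f=lambda q:(np.array(q)+.5)/6-.5+[238,155]
P=onz(W,[f(q) for q in [(215,105),(392,105),(214,338),(384,338)]],.042)
print(P,P.mean(0)); print((P-p)@M*1000, ((P-p)@M*1000).mean(0))
e=P[2]-P[0];g=P[3]-P[1];h=P[1]-P[0];k=P[3]-P[2]
print([np.linalg.norm(v) for v in(e,g,h,k)],[np.degrees(np.arctan2(v[1],v[0])) for v in (e,g)],[np.degrees(np.arctan2(-v[0],v[1])) for v in (h,k)])
print("tool -z yaw",np.degrees(np.arctan2(-M[1,2],-M[0,2])))
```

```text
[[0.4273 0.2462 0.042 ]
 [0.4375 0.2731 0.042 ]
 [0.4638 0.2319 0.042 ]
 [0.4739 0.2585 0.042 ]] [0.4506 0.2524 0.042 ]
[[ -7.8253 145.3531  24.9511]
 [ 20.8837 145.3505  24.9613]
 [ -8.2278 145.3479 -14.2418]
 [ 20.2304 145.3453 -14.2397]] [  6.2652 145.3492   5.3577]
[np.float64(0.03919492599789078), np.float64(0.03920647193750764), np.float64(0.028708964858127465), np.float64(0.028458217877640187)] [np.float64(-21.426984262081127), np.float64(-21.793280322282236)] [np.float64(-20.818124147608756), np.float64(-20.834393129631113)]
tool -z yaw -20.83856212670878
```

Emit:
drive_tool --increments "6 40 5 -0.3 0; 0 50 0.4 0 0; 0 50 0 0 0; 0 20 0 0 0; 0 10 0 0 0; 0 4 0 0 0; 0 0 0 0 0; 0 0 0 0 255; 0 0 0 0 255; 0 0 0 0 255; 0 0 0 0 255; 0 0 0 0 255; 0 0 0 0 255; 0 0 0 0 255" --squeeze 30

```text
time: 10.38
position: [0.4497, 0.2532, 0.0135]
tool_rot: [-1.356, -0.945, 0.945]
ft_force: [-0.2, 0.1, 0.2]
grip_width: 0.344
```

Run:
```python
from h import *
np.set_printoptions(precision=4,suppress=True)
s,p,M=tool();print(s["ft_force"],s["grip_width"]*87,s["joint_positions"]);print(M, "tool yaw",np.degrees(np.arctan2(-M[1,2],-M[0,2])))
plan([.45,.25,.14])
```

```text
[-0.1865  0.0621  0.17  ] 29.96852592596676 [ 0.1738  0.3672 -0.8353  1.9728  0.335   0.9437  0.3891]
[[ 0.3459 -0.0001 -0.9383]
 [ 0.9383 -0.0001  0.3459]
 [-0.0001 -1.      0.    ]] tool yaw -20.23518114461899
t 10.375 p [0.4497 0.2532 0.0135] shift mm (current axes) [  -2.9304 -126.5352   -1.3465] | (after turn) [  -2.9304 -126.5352   -1.3465]
```

Emit:
drive_tool --increments "0 -20 0 0 255; 0 -40 0 0 255; 0 -20 0 -7.4 255; 0 0 0 -7.4 255; 0 0 0 0 255"

```text
time: 11.0
position: [0.4501, 0.2533, 0.0947]
tool_rot: [-1.254, -1.139, 1.137]
ft_force: [0.1, 0.6, -1.5]
grip_width: 0.343
```

Run:
```python
from h import *
np.set_printoptions(precision=4,suppress=True)
s,p,M=tool();print(s["ft_force"],s["grip_width"]*87); print("tool yaw",np.degrees(np.arctan2(-M[1,2],-M[0,2])))
plan([.5134,-.0025,.09])
```

```text
[ 0.0535  0.6382 -1.502 ] 29.80645045013443
tool yaw -5.523931097328964
t 11.0 p [0.4501 0.2533 0.0947] shift mm (current axes) [-248.5068    4.7349  -87.6462] | (after turn) [-248.5068    4.7349  -87.6462]
```

Emit:
drive_tool --increments "-35.5 0 -12.5 0 255; -35.5 0 -12.5 0 255; -35.5 0 -12.5 0 255; -35.5 0 -12.5 0 255; -35.5 0 -12.5 0 255; -35.5 0 -12.5 0 255; -35.5 0 -12.6 0 255; 0 0 0 0 255; 0 0 0 0 255"

```text
time: 12.12
position: [0.5131, -0.0017, 0.0936]
tool_rot: [-1.252, -1.138, 1.138]
ft_force: [-0.2, 1.2, -1.2]
grip_width: 0.34
```

Run:
```python
from h import *
np.set_printoptions(precision=4,suppress=True)
s,p,M=tool();print(s["ft_force"],s["grip_width"]*87); print("tool yaw",np.degrees(np.arctan2(-M[1,2],-M[0,2])))
plan([.5134,-.0025,.09])
S=get_image("scene");D=get_image("side"); np.save("S4.npy",S,allow_pickle=True);np.save("D4.npy",D,allow_pickle=True)
u=np.array([np.cos(.094),-np.sin(.094),0]); o=p+.0011*u-[0,0,.0135]
for d,n in((S,"s4"),(D,"d4")):
    q=proj(d,[o+.1*u]); print(n,"toe pred",q); big(d,n+".png",q[0],6,(65,50))
```

```text
[-0.1647  1.1621 -1.232 ] 29.537345661167414
tool yaw -5.504407507805617
t 12.125 p [ 0.5131 -0.0017  0.0936] shift mm (current axes) [-0.8163  3.5843 -0.3781] | (after turn) [-0.8163  3.5843 -0.3781]
s4 toe pred [[311.754  215.8524]]
s4.png x0,y0 246 165 s 6
d4 toe pred [[269.6834 186.7664]]
d4.png x0,y0 204 136 s 6
```

View pics/s4.png

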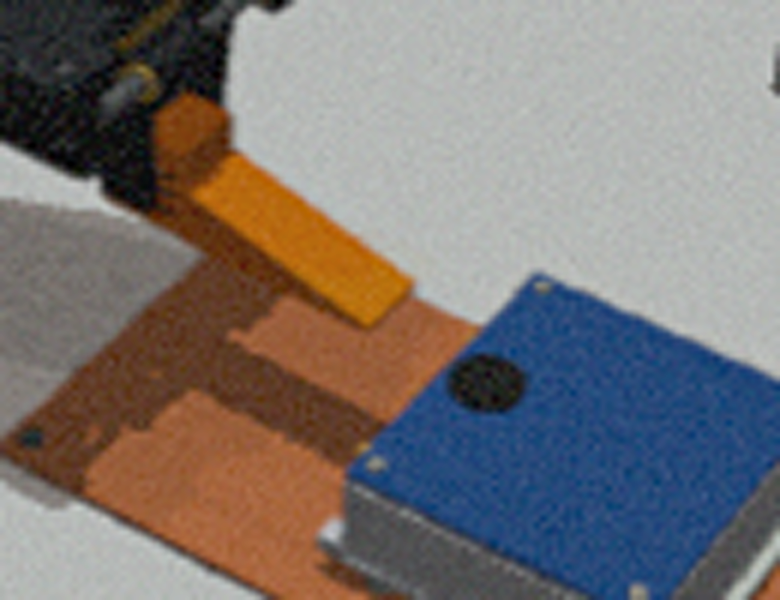

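View pics/d4.png

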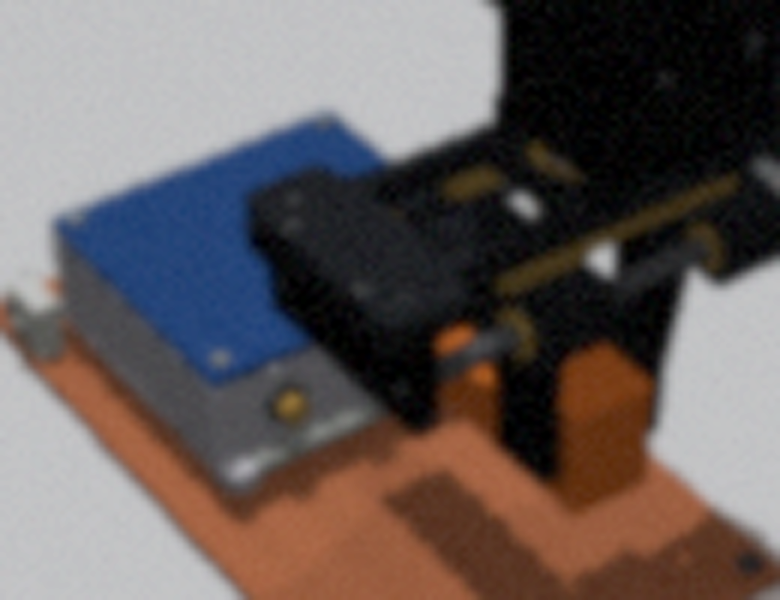

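Run:
```python
from h import *
np.set_printoptions(precision=4,suppress=True)
S=np.load("S4.npy",allow_pickle=True).item();D=np.load("D4.npy",allow_pickle=True).item()
u=np.array([np.cos(.094),-np.sin(.094),0]);v=np.array([-u[1],u[0],0]);o=np.array([.63,-.0135,0])
E=[o-.063*v+[0,0,.022],o+.063*v+[0,0,.022]]
sb=lambda p:(np.array(p)+.5)/5-.5+[245,185]
db=lambda p:(np.array(p)+.5)/5-.5+[182,145]
print("scene -y end pred",(proj(S,E[0])-[245,185])*5, "seen ~275,348"); print("side pred",(proj(D,E)-[182,145])*5, "seen 540,245 ; 312,348")
print("tri -y end",tri([S,D],[sb((277,348)),db((540,246))]),E[0])
q=onz(D,[db((540,246)),db((312,349))],.022); print(q,q.mean(0), (q[0]-q[1]))
pd=onz(S,[(np.array((487,382))+.5)/6-.5+[246,165]],.066); print("pad",pd, (pd-o)@u,(pd-o)@v)
```

```text
scene -y end pred [[278.453  355.7832]] seen ~275,348
side pred [[536.0837 240.504 ]
 [298.3237 350.7907]] seen 540,245 ; 312,348
tri -y end (array([ 0.6206, -0.0737,  0.0236]), [np.float64(0.0003729374139917346), np.float64(0.00037293741399157957)]) [ 0.6241 -0.0762  0.022 ]
[[ 0.6217 -0.0752  0.022 ]
 [ 0.6345  0.044   0.022 ]] [ 0.6281 -0.0156  0.022 ] [-0.0129 -0.1192  0.    ]
pad [[ 0.6521 -0.0157  0.066 ]] [0.0222] [-0.0001]
```

Emit:
drive_tool --increments "-0.8 30 3 0 255; 0 25 0 0 255; 0 10 0 0 255; 0 4 0 0 255; 0 2 0 0 255; 0 1 0 0 255; 0 1 0 0 255; 0 0 0 0 255"

```text
time: 13.22
position: [0.5105, -0.0031, 0.0207]
tool_rot: [-1.253, -1.139, 1.139]
ft_force: [-0.5, -0.1, -1.1]
grip_width: 0.344
```

Emit:
drive_tool --increments "0 0.7 0 0 255; 0 0.5 0 0 255; 0 0 0 0 255"

```text
time: 13.6
position: [0.5104, -0.0031, 0.0194]
tool_rot: [-1.253, -1.139, 1.139]
ft_force: [-0.4, -0.7, 0.6]
grip_width: 0.347
```

Emit:
drive_tool --increments "0 0.5 0 0 255; 0 0.5 0 0 255; 0 0 0 0 255"

```text
time: 13.98
position: [0.5104, -0.0031, 0.0194]
tool_rot: [-1.253, -1.138, 1.14]
ft_force: [-4.2, -1.0, 9.7]
grip_width: 0.342
```

Emit:
drive_tool --increments "0 -0.5 0 0 255; 0.5 0 -5 0 255; 0.5 0 -10 0 255; 0 0 -10 0 255; 0 0 -10 0 255; 0 0 -6 0 255; 0 0 0 0 255"

```text
time: 14.85
position: [0.5518, -0.0056, 0.0195]
tool_rot: [-1.253, -1.139, 1.139]
ft_force: [-1.2, 0.3, 6.3]
grip_width: 0.345
```

```bash
cat >> h.py <<'E'
def rep():
    s,p,M=tool(); u=np.array([np.cos(.094),-np.sin(.094),0]);v=np.array([-u[1],u[0],0]);o=np.array([.63,-.0135,0])
    f=np.array(s["ft_force"]); print("t %.2f"%s["time"],"toe x %.1f y %.1f mm z %.2f"%((p-o)@u*1e3+101.1,(p-o)@v*1e3,p[2]*1e3),"F u %.1f v %.1f z %.1f"%(f@u,f@v,f[2]),"yaw",np.degrees(np.arctan2(-M[1,2],-M[0,2])),"tilt",M[2,[0,2]], "grip",s["grip_width"]*87)
E
python3 - <<'E'
from h import *
rep()
S=get_image("scene"); big(S,"s5.png",(320,235),6,(65,50))
E
```

```text
t 14.85 toe x 22.5 y 0.5 mm z 19.47 F u -1.2 v 0.2 z 6.3 yaw -5.436088733409236 tilt [ 6.97997263e-05 -2.98201473e-04] grip 29.979160478940777
s5.png x0,y0 255 185 s 6
```

View pics/s5.png

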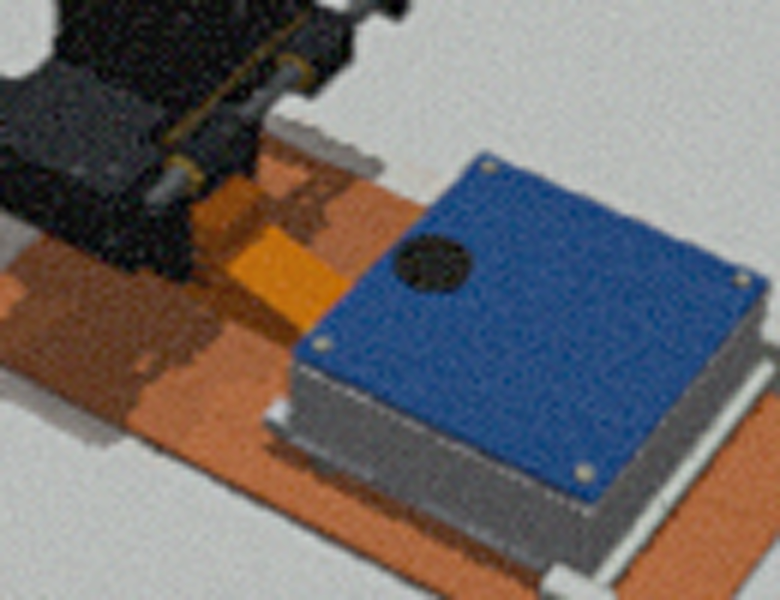

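The wedge is under the bar, centred and flat on the plate. Next I slide on in small steps and watch for the contact force.

Emit:
drive_tool --increments "0 0 -2 0 255; 0 0 -2 0 255; 0 0 0 0 255"

```text
time: 15.28
position: [0.5548, -0.0059, 0.0194]
tool_rot: [-1.252, -1.138, 1.14]
ft_force: [-5.0, 0.9, 6.8]
grip_width: 0.349
```

Emit:
drive_tool --increments "0 0 -1 0 255; 0 0 -1 0 255; 0 0 0 0 255"

```text
time: 15.65
position: [0.5566, -0.006, 0.0194]
tool_rot: [-1.251, -1.138, 1.14]
ft_force: [-3.6, 0.2, 8.7]
grip_width: 0.341
```

Emit:
drive_tool --increments "0 0 -1 0 255; 0 0 -1 0 255; 0 0 0 0 255"

```text
time: 16.02
position: [0.5586, -0.0062, 0.0194]
tool_rot: [-1.251, -1.138, 1.14]
ft_force: [-4.4, 0.7, 8.9]
grip_width: 0.34
```

Emit:
drive_tool --increments "0 0 -1 0 255; 0 0 -1 0 255; 0 0 0 0 255"

```text
time: 16.4
position: [0.5606, -0.0064, 0.0194]
tool_rot: [-1.251, -1.138, 1.14]
ft_force: [-5.4, 0.1, 7.3]
grip_width: 0.342
```

Emit:
drive_tool --increments "0 0 -1 0 255; 0 0 -1 0 255; 0 0 0 0 255"

```text
time: 16.77
position: [0.562, -0.0065, 0.0195]
tool_rot: [-1.251, -1.137, 1.141]
ft_force: [-6.9, 0.2, 9.7]
grip_width: 0.344
```

Run:
```python
from h import *
rep()
```

```text
t 16.77 toe x 32.7 y 0.6 mm z 19.46 F u -6.9 v -0.5 z 9.7 yaw -5.420417561740707 tilt [-0.00072121  0.00297727] grip 29.968870037062107
```

Emit:
drive_tool --increments "0 0 -2 0 255; 0 0 -2 0 255; 0 0 -2 0 255; 0 0 -2 0 255; 0 0 0 0 255"

```text
time: 17.4
position: [0.5675, -0.007, 0.0194]
tool_rot: [-1.247, -1.133, 1.144]
ft_force: [-13.3, 0.6, 16.8]
grip_width: 0.346
```

Run:
```python
from h import *
rep()
S=get_image("scene"); np.save("S6.npy",S,allow_pickle=True);big(S,"s6.png",(320,235),6,(65,50))
D=get_image("side"); np.save("D6.npy",D,allow_pickle=True);big(D,"d6.png",(245,190),6,(65,50))
```

```text
t 17.40 toe x 38.3 y 0.6 mm z 19.40 F u -13.3 v -0.7 z 16.8 yaw -5.406603341945576 tilt [-0.00184033  0.00800364] grip 30.103757844293078
s6.png x0,y0 255 185 s 6
d6.png x0,y0 180 140 s 6
```

View pics/s6.png

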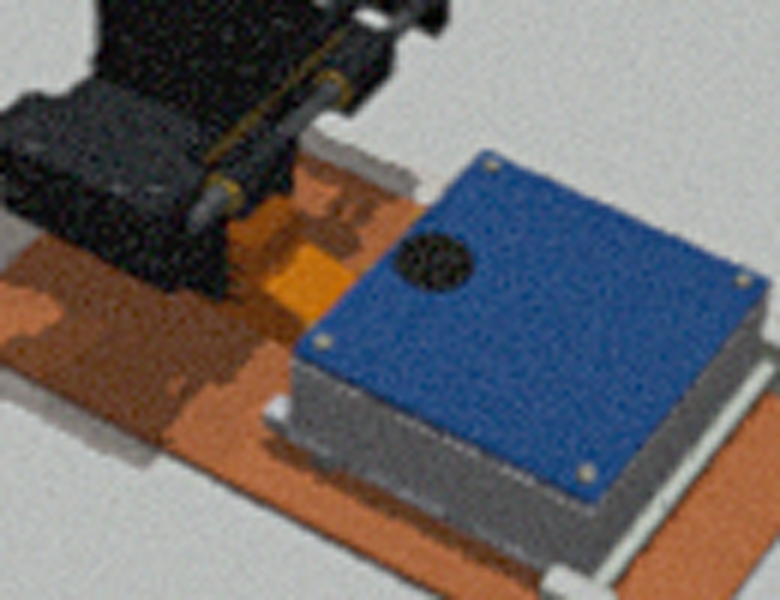

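View pics/d6.png

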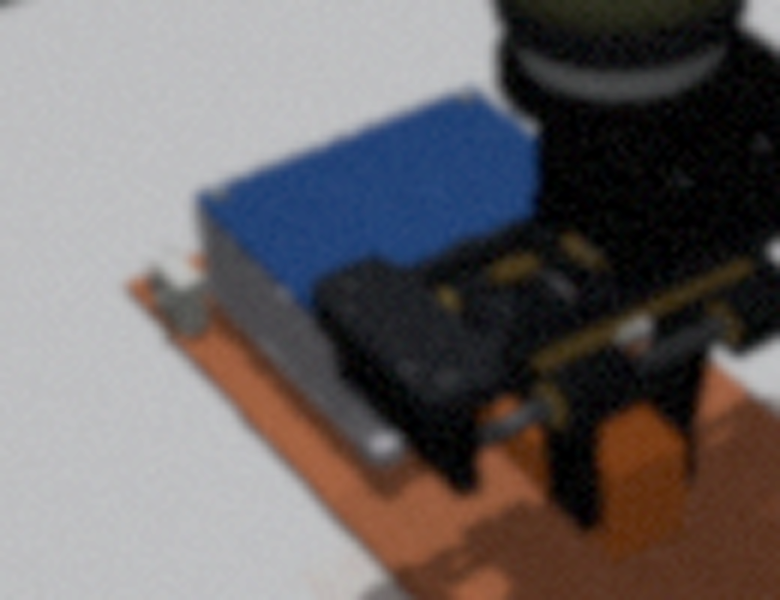

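Push force is growing through plate friction (16.8 N down), so I ease the downward preload a little.

Emit:
drive_tool --increments "0 -1 0 0 255; 0 -0.7 0 0 255; 0 0 0 0 255"

```text
time: 17.88
position: [0.5698, -0.0076, 0.0196]
tool_rot: [-1.25, -1.137, 1.14]
ft_force: [-3.7, 1.3, -1.4]
grip_width: 0.339
```

Run:
```python
from h import *
rep()
```

```text
t 17.88 toe x 40.6 y 0.2 mm z 19.64 F u -3.8 v 0.9 z -1.4 yaw -5.424362585314374 tilt [-0.00010029  0.0027495 ] grip 29.496012025632535
```

Emit:
drive_tool --increments "0 0.3 -1 0 255; 0 0 -1 0 255; 0 0 -1 0 255; 0 0 -1 0 255; 0 0 0 0 255"

```text
time: 18.5
position: [0.5754, -0.0084, 0.0202]
tool_rot: [-1.253, -1.139, 1.139]
ft_force: [-1.7, -0.1, -4.2]
grip_width: 0.342
```

Run:
```python
from h import *
rep()
```

```text
t 18.50 toe x 46.2 y -0.0 mm z 20.16 F u -1.7 v -0.2 z -4.2 yaw -5.453030677587674 tilt [-0.00012435 -0.00019763] grip 29.72973556409619
```

Emit:
drive_tool --increments "0 0.6 0 0 255; 0 0.5 0 0 255; 0 0 0 0 255"

```text
time: 18.88
position: [0.5753, -0.0084, 0.0195]
tool_rot: [-1.253, -1.139, 1.139]
ft_force: [-3.6, -0.5, -0.3]
grip_width: 0.344
```

Run:
```python
from h import *
rep()
```

```text
t 18.88 toe x 46.2 y -0.0 mm z 19.47 F u -3.5 v -0.8 z -0.3 yaw -5.446141627216253 tilt [-0.00050966 -0.00029168] grip 29.958747670780784
```

Emit:
drive_tool --increments "0 0.4 -1 0 255; 0 0 -1 0 255; 0 0 -0.6 0 255; 0 0 0 0 255"

```text
time: 19.38
position: [0.577, -0.0082, 0.0194]
tool_rot: [-1.252, -1.138, 1.141]
ft_force: [-7.0, -0.6, 6.5]
grip_width: 0.342
```

Run:
```python
from h import *
np.set_printoptions(precision=4,suppress=True)
rep()
S=get_image("scene"); D=get_image("side"); W=get_image("wrist"); np.save("S7.npy",S,allow_pickle=True);np.save("D7.npy",D,allow_pickle=True)
big(S,"s7.png",(320,235),6,(65,50)); big(D,"d7.png",(245,190),6,(65,50)); cv2.imwrite("pics/w7.png",W["img"][:,:,::-1])
# screw centroids on lid: bright spots in lid, scene before (S4) / after
S4=np.load("S4.npy",allow_pickle=True).item(); S6=np.load("S6.npy",allow_pickle=True).item()
o=np.array([.63,-.0135,0])
for n,I in(("S4",S4),("S6",S6),("S7",S)):
    hsv=cv2.cvtColor(I["img"],cv2.COLOR_RGB2HSV); b=mask(I,(100,120,30),(125,255,255)); b[:,:280]=0;b[:200]=0;b[320:]=0
    k,l,st,ce=cv2.connectedComponentsWithStats(b); i=1+st[1:,4].argmax(); m=(l==i).astype(np.uint8)
    c=max(cv2.findContours(m,0,1)[0],key=cv2.contourArea); h=cv2.fillPoly(np.zeros_like(m),[cv2.convexHull(c)],1)
    h=cv2.erode(h,np.ones((3,3)))
    g=((hsv[:,:,1]<120)&(h>0)&(hsv[:,:,2]>60)).astype(np.uint8)
    # weight by desaturation
    k,l,st,ce=cv2.connectedComponentsWithStats(g)
    out=[]
    for j in range(1,k):
        if st[j,4]<2: continue
        x,y=ce[j].round().astype(int); ys,xs=np.mgrid[y-4:y+5,x-4:x+5]; w=np.clip(I["img"][ys,xs,0].astype(float)-45,0,None)*(h[ys,xs]>0)
        out.append(((xs*w).sum()/w.sum(),(ys*w).sum()/w.sum(),st[j,4]))
    print(n,np.array(out)); print("lid centroid",(np.argwhere(m).mean(0))[::-1],m.sum())
```

```text
t 19.38 toe x 47.8 y 0.3 mm z 19.43 F u -6.9 v -1.2 z 6.5 yaw -5.425633953205812 tilt [-0.0008  0.0017] grip 29.78258906677901
s7.png x0,y0 255 185 s 6
d7.png x0,y0 180 140 s 6
S4 [[335.9737 213.       3.    ]
 [378.3049 231.2683   6.    ]
 [308.2143 241.7723  10.    ]
 [351.8699 263.2225  11.    ]]
lid centroid [344.2914 239.3669] 2306
S6 [[336.4444 213.       2.    ]
 [378.4088 231.3145   6.    ]
 [308.5022 241.4629   9.    ]
 [352.3311 263.3082  12.    ]]
lid centroid [344.535  239.2452] 2312
S7 [[337.1    212.       3.    ]
 [378.6369 231.381    5.    ]
 [308.8734 240.6769   9.    ]
 [352.6233 263.5067  12.    ]]
lid centroid [344.8582 238.9944] 2335
```

View pics/s7.png

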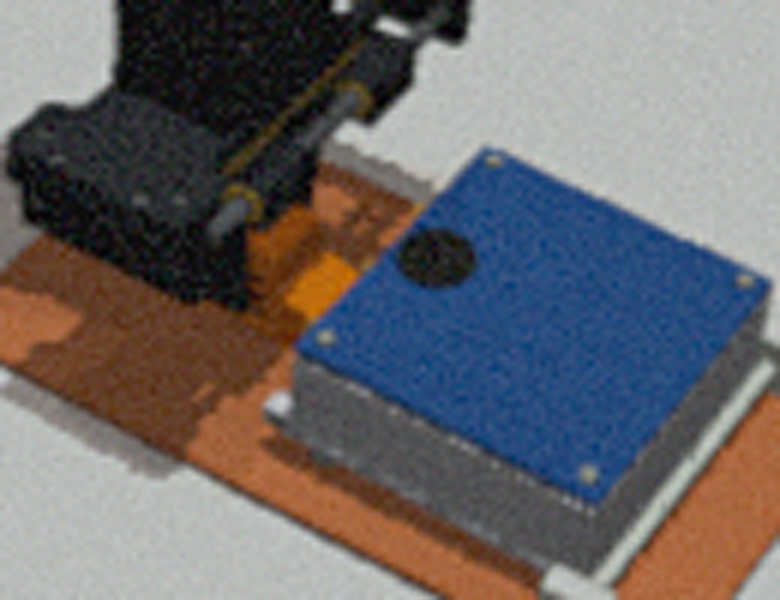

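View pics/d7.png

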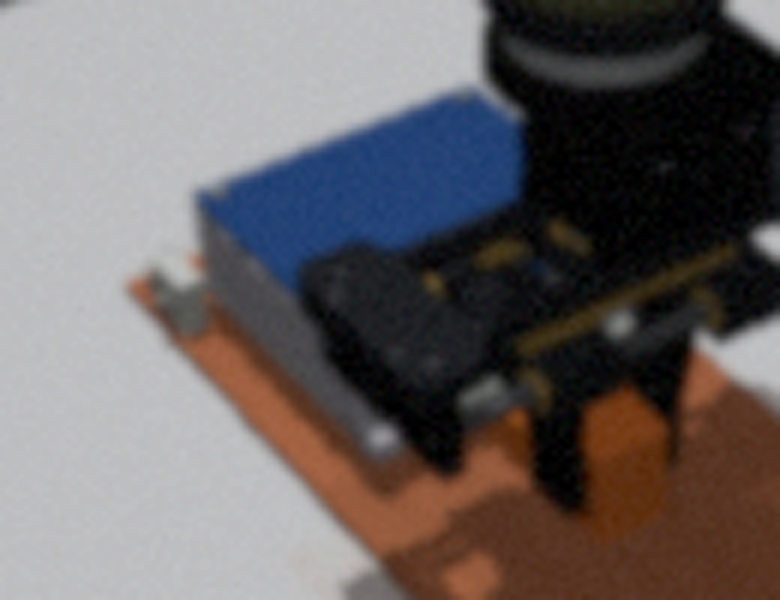

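View pics/w7.png

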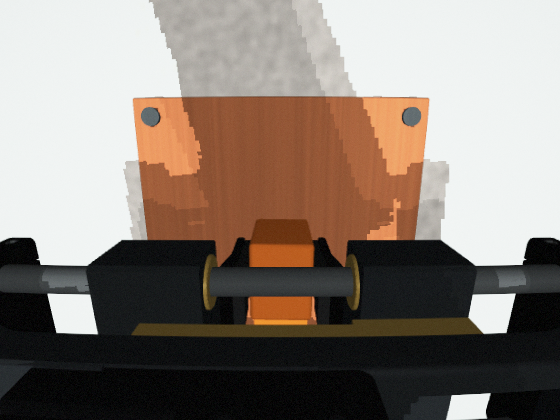

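Run:
```python
from h import *
np.set_printoptions(precision=4,suppress=True)
S=np.load("S7.npy",allow_pickle=True).item();S4=np.load("S4.npy",allow_pickle=True).item();S6=np.load("S6.npy",allow_pickle=True).item()
u=np.array([np.cos(.094),-np.sin(.094),0]);v=np.array([-u[1],u[0],0]);o=np.array([.63,-.0135,0])
piv=o+.125*u+[0,0,.018]
def tilt(P,a): return piv+R.from_rotvec(-a*np.array(v)).apply(P-piv) if False else piv+R.from_rotvec(-a*v).apply(np.array(P)-piv)
pad=o+.022*u+[0,0,.066]
sc=onz(S4,[(308.2,241.8)],.064)[0]; print("screw plate xy",(sc-o)@u,(sc-o)@v)
for a in (.01,.02,.03,.036,.04): print(a,"pad dpx",proj(S,tilt(pad,a))-proj(S,pad),"screw dpx",proj(S,tilt(sc,a))-proj(S,sc),"dz",tilt(pad,a)[2]-pad[2])
c0=proj(S,pad)[0].round().astype(int)
for n,I in(("S4",S4),("S6",S6),("S7",S)):
    x,y=c0; ys,xs=np.mgrid[y-10:y+9,x-11:x+12]; B=I["img"][ys,xs,2].astype(float)
    # dark = low blue
    w=np.clip(70-B,0,40); rr=(xs-x)**2+(ys-y)**2
    # keep the largest blob
    g=(w>8).astype(np.uint8); k,l,st,ce=cv2.connectedComponentsWithStats(g); i=1+st[1:,4].argmax(); w=w*cv2.dilate((l==i).astype(np.uint8),np.ones((3,3)))
    print(n,"pad",(xs*w).sum()/w.sum(),(ys*w).sum()/w.sum(),st[i])
W=get_image("wrist"); big(W,"w7b.png",(281,240),6,(60,45)); np.save("W7.npy",W,allow_pickle=True)
p=onz(W,[(150.5,116.5),(411.5,116.5)],.007); print(p,[((q-o)@u,(q-o)@v) for q in p]); rep()
```

```text
screw plate xy 0.011522412115075015 -0.05386635189470924
0.01 pad dpx [[-0.2179  0.2655]] screw dpx [[-0.1997  0.3001]] dz -0.001032382813419233
0.02 pad dpx [[-0.4313  0.534 ]] screw dpx [[-0.3945  0.6035]] dz -0.0020694623494175723
0.03 pad dpx [[-0.6402  0.8057]] screw dpx [[-0.5842  0.9101]] dz -0.003111134900905657
0.036 pad dpx [[-0.7634  0.9702]] screw dpx [[-0.6957  1.0956]] dz -0.003738299764811645
0.04 pad dpx [[-0.8446  1.0804]] screw dpx [[-0.769   1.2199]] dz -0.004157296301496388
S4 pad 324.2045133991537 226.29883638928067 [  0   0  18  16 177]
S6 pad 324.10285617137026 225.90564433866032 [  0   0  18  16 176]
S7 pad 324.1457898957498 225.3578187650361 [  0   0  18  15 173]
w7b.png x0,y0 221 195 s 6
[[ 0.4953 -0.0706  0.007 ]
 [ 0.5086  0.0685  0.007 ]] [(np.float64(-0.1287025104195643), np.float64(-0.06952064802137617)), (np.float64(-0.12854873809891132), np.float64(0.07024405805495569))]
t 19.57 toe x 47.9 y 0.3 mm z 19.47 F u -6.9 v -0.3 z 5.7 yaw -5.425380156727918 tilt [-0.0008  0.0016] grip 29.8197992654905
```

View pics/w7b.png

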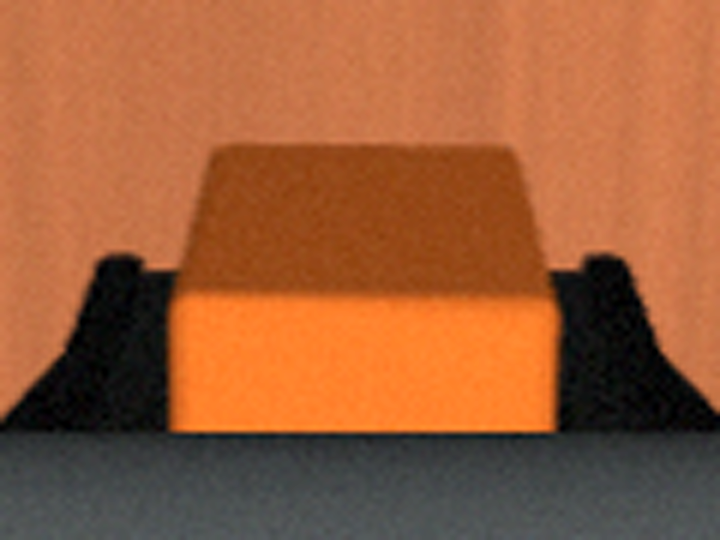

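Run:
```python
from h import *
np.set_printoptions(precision=4,suppress=True)
W=np.load("W7.npy",allow_pickle=True).item()
u=np.array([np.cos(.094),-np.sin(.094),0]);v=np.array([-u[1],u[0],0]);o=np.array([.63,-.0135,0])
f=lambda q:(np.array(q)+.5)/6-.5+[221,195]
for q,z in [((172,297),.048),((556,297),.048),((212,146),.006),((514,146),.006)]:
    P=onz(W,[f(q)],z)[0]; print(z,(P-o)@u*1e3,(P-o)@v*1e3)
e=onz(W,[(135,97.5),(280,97),(427,97.5)],.006); print("plate front edge",[((q-o)@u*1e3).round(2) for q in e], [((q-o)@v*1e3).round(2) for q in e])
```

```text
0.048 -72.03066267319664 -13.89069421395291
0.048 -72.01013115915559 14.835724161934214
0.006 -71.17201615861606 -14.151731612438764
0.006 -71.14909197837248 14.901579324985137
plate front edge [np.float64(-138.71), np.float64(-138.13), np.float64(-138.53)] [np.float64(-77.47), np.float64(-0.13), np.float64(78.2)]
```

Emit:
drive_tool --increments "0 -0.2 -0.8 0 255; 0 0 0 0 255; 0 0 0 0 255"

```text
time: 19.95
position: [0.5781, -0.0082, 0.0195]
tool_rot: [-1.252, -1.138, 1.14]
ft_force: [-6.6, 1.4, 3.1]
grip_width: 0.338
```

Run:
```python
from h import *
np.set_printoptions(precision=4,suppress=True)
rep()
S=get_image("scene"); S4=np.load("S4.npy",allow_pickle=True).item()
u=np.array([np.cos(.094),-np.sin(.094),0]);v=np.array([-u[1],u[0],0]);o=np.array([.63,-.0135,0])
for n,I in(("S4",S4),("S8",S),("S8b",get_image("scene")),("S8c",get_image("scene"))):
    x,y=proj(S,o+.022*u+[0,0,.066])[0].round().astype(int); ys,xs=np.mgrid[y-10:y+9,x-11:x+12]; B=I["img"][ys,xs,2].astype(float)
    w=np.clip(70-B,0,40); g=(w>8).astype(np.uint8); k,l,st,ce=cv2.connectedComponentsWithStats(g); i=1+st[1:,4].argmax(); w=w*cv2.dilate((l==i).astype(np.uint8),np.ones((3,3)))
    w[:, :3]=0
    x,y=308,241; Y,X=np.mgrid[y-4:y+5,x-4:x+5]; q=np.clip(I["img"][Y,X,0].astype(float)-45,0,None)
    hs=cv2.cvtColor(I["img"],cv2.COLOR_RGB2HSV)[Y,X]; q*= ((X-x)**2+(Y-y)**2<12)
    print(n,"pad",(xs*w).sum()/w.sum(),(ys*w).sum()/w.sum(),"screw",(X*q).sum()/q.sum(),(Y*q).sum()/q.sum())
D=get_image("side"); D4=np.load("D4.npy",allow_pickle=True).item()
E=[o+.063*v+[0,0,.022]]; print(proj(D,E))
a=D4["img"][175:235,200:270,::-1]; b=D["img"][175:235,200:270,::-1]
cv2.imwrite("pics/d8.png",cv2.convertScaleAbs(cv2.resize(np.hstack([a,b]),None,fx=5.5,fy=5.5,interpolation=cv2.INTER_CUBIC),alpha=1.4))
cv2.imwrite("pics/s8.png",S["img"][:,:,::-1]); rep()
```

```text
t 19.95 toe x 49.0 y 0.4 mm z 19.47 F u -6.7 v 0.8 z 3.1 yaw -5.428006119695641 tilt [-0.0004  0.0009] grip 29.40880737981089
S4 pad 325.5227887617066 226.9404786680541 screw 307.2199074074074 240.5601851851852
S8 pad 325.8670599803343 225.90147492625368 screw 308.2769679300292 240.14868804664724
S8b pad 325.8071818891491 225.8704137392662 screw 308.2076677316294 240.07987220447285
S8c pad 325.85374015748033 225.8968503937008 screw 308.1934523809524 240.14583333333334
[[241.6647 215.1581]]
t 20.15 toe x 49.0 y 0.5 mm z 19.48 F u -5.4 v -0.5 z 3.0 yaw -5.421666807151365 tilt [-0.0004  0.0009] grip 29.91435677997009
```

View pics/d8.png

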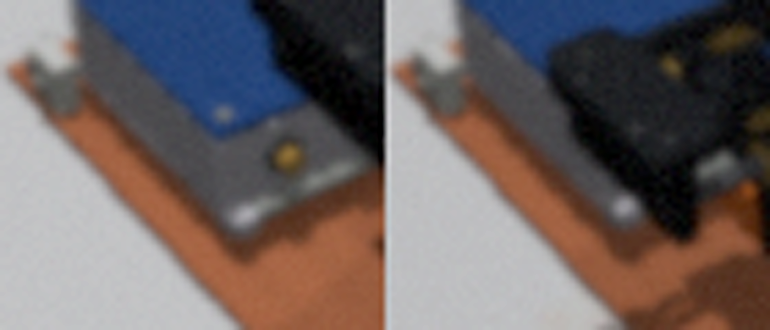

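View pics/s8.png

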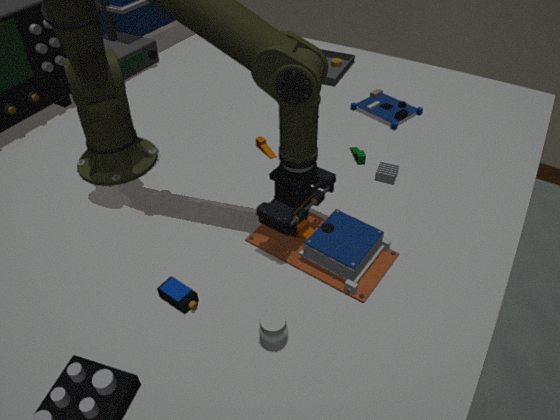

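Run:
```python
from h import *
rep(); print(workorder.close_job()); rep()
```

```text
t 20.15 toe x 49.0 y 0.5 mm z 19.48 F u -5.4 v -0.5 z 3.0 yaw -5.421666807151365 tilt [-0.00036767  0.00089315] grip 29.91435677997009
the job is handed in; nothing more can be done
None
the job is handed in; nothing more can be done
```

I seated the lid first, then slid the wedge under the middle of the front bar until the box's front lifted, and handed the job in at 20.2 s of the 56 s allowed. The wedge is still gripped at 30 N and holding the box up.

- **Lid:** I pressed straight down on the pad until it stopped hard at 66 mm, where the force rose from 10 to 19 N. The scene picture showed no gap at the rim afterwards.
- **Wedge position:** by the arm's readings the toe is 49.0 mm past the bar, 0.5 mm off the middle, with the wedge flat on the plate. The down force is about 3 N.
- **Lift:** the checks agree only roughly. Toe travel gives about 4.0 mm, the pad's shift in the scene camera gives about 4.2 mm, and the bar's end in the side camera gives about 3.8 mm. The wrist camera puts the plate about 1.5 mm further ahead, which would mean a toe nearer 48 mm and a lift of about 3.7 mm.
- **Sliding trouble:** partway in, friction on the plate pushed the down force to 17 N, and easing it briefly lifted the wedge about 0.7 mm off the plate. I lowered it back before the final push.
- **Contact and other items:** the final scene picture shows only the wedge touching the box. The other items looked undisturbed by eye, but I did not measure their positions.

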